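Drop the slide-chamber cover on its locating pin and hold it pressed

TASK

Pick up the black slide-chamber cover by its white handle, lower it between the blue walls of the clamp fixture with its yellow end at the fixture's yellow end, and slide it along the channel until it drops over the locating pin hidden beneath it. Then press it down flat against the sprung bed until the bed is fully down, and finish like that, still holding the cover pressed down; leave the bottle, tube rack and slide box alone.

Things in the scene. Friction and masses are not known exactly. Their poses are not given: they have to be found in the camera images.
- fixture: Clamp fixture, fixed: white base 150 (x) x 116 (y) x 16 mm with two blue walls along x, 130 mm long, tops 40 mm above the bench; the channel between them is 89 mm wide, open at both ends, with a grey sprung bed in it, top 24 mm above the bench at rest. Origin: centre of the underside, on the bench; +x to the end with the yellow stripe, z up. Yaw within 0.45 rad of the world's.
- pin_zone (a point): Fixed point of the fixture, 22 mm to +x of its origin, 32 mm above the bench: the middle of the stretch where the fixed upright steel locating pin may stand. Pin: 10 mm diameter, on the channel's centre line, top 32 mm above the bench (8 mm above the bed at rest), anywhere within 12 mm of this point along the fixture's x, different each time; the cover hides it.
- cover: Loose black plate 110 (x) x 84 (y) x 18 mm, 0.18 to 0.35 kg. White upright handle bar at the middle of its top: 14 mm in x, 50 mm in y, from 18 to 54 mm above the underside. A level cover over the channel rides on the pin's top until its socket meets the pin, then drops 8 mm on to the bed. Origin: centre of the underside; +x to its yellow-striped end, z up. Yaw within 0.45 rad of the world's.
- socket (a point): Centre of the mouth of the blind socket in the cover's underside, 22 mm to +x of the cover's origin, not visible from above: 14 mm along x by 18 mm along y, 14 mm deep, with a 2 mm chamfer. It belongs over the pin.
- bed (a joint): Sprung bed of the fixture: 0 m at rest (up), 0.004 m fully pressed down; it takes about 5 N to start it and about 13 N at the bottom stop.
- bottle: Bystander: closed white bottle with a red cap, 60 mm diameter, 140 mm tall. Origin: centre of its underside.
- tube_rack: Bystander: white rack of five capped tubes, 160 (x) x 60 (y) mm, 96 mm tall. Origin: centre of its underside.
- slide_box: Bystander: blue slide box with a clear lid, 102 (x) x 87 (y) x 38 mm. Origin: centre of its underside.
Things that resemble listed ones, but are neither listed nor needed, are in the scene too. What is shaped like the cover but purple is not meant. Leave any red look-alike of the fixture alone.

How it is judged:
By the outcome, as a careful person would: the job done as asked, in the order asked, and still so for the second after the job is handed in, while the arm keeps its last pose, push and grip.
It also fails if it takes over 58 s, if anything falls off the work surface, if the arm or the gripper's body presses on something with over 40 N, if the wrist force passes 120 N, or if a joint passes its speed limit or range.

ROBOT

A 6-joint arm with a two-finger parallel gripper is mounted at the origin on the work surface. World frame = base frame: x ahead of the robot, y to its left, z up, the work surface at z = 0. Lengths are in m, angles in rad, forces in N, time in s.
With the tool pointing down it reaches from about 0.375 to 0.9 m from the base axis. Payload 3.1 kg.
Tool frame: the origin (TCP) lies midway between the tips of the shut fingers; the grasp point (between the pads) lies 19 mm behind it; z points along the fingers, y is the line along which they close (so a half turn about z gives the same grasp; the last joint's range is limited). The gripper opens to 87 mm and grips with 3 to 60 N. Pads are 19 mm wide; open, the fingers measure 117 mm over their backs; the gripper's body (75 mm by 190 mm) begins 51 mm behind the grasp point.
Start: joints at [1.113, 0.527, 1.433, -0, 1.181, -0.178], TCP at [0.172, 0.601, 0.223] pointing down, gripper open.
Joint ranges: [-3.08, 3.08], [-0.75, 2.2], [0.22, 2.44], [-1.43, 4.57], [0, 2.65], [-2.85, 2.85]. Speed limits (rad/s): [2.79, 2.79, 3.14, 3.14, 3.14, 3.14].

INTERFACE

Orientations are given as a unit quaternion [w, x, y, z].
In Python, from cell import read_state, capture, finish_job gives the robot as it stands. The module is installed in compiled form; this text tells all that it offers.
- The arm moves only by the shell command python3 -m inch 'ROWS' [OPENING]. ROWS is JSON, a list of rows, each a list of 6 numbers: the shift along the tool's x, y, z in m, then the turn, a rotation vector about the tool's x, y, z in rad. In form: [[dx, dy, dz, rx, ry, rz], ...]. A call has exactly 10 rows; each row shifts and turns the commanded pose from where the row before left it, along the tool's axes as they then stand; what a row does not reach is not made up. A row lasts 1/10 s, in which the tool goes at most 50 mm and 8.59 degrees, less where a joint would pass 70% of its speed; a pose out of reach is approached as far as the arm can. A call with a gripper value outside its range is refused whole. OPENING is the closure, from 0 (fully open) to 1 (shut), set as the call begins (- or left out, the last holds). The fingers move at their own pace and stop on an object; the grip force is fixed at half the most. Time passes only in rows, so rows that do not move let the fingers close, or fill a call up. It gives the time, the measured TCP pose, the force, the opening and the grip force at its end, in the units of the state.
- read_state(): the state, without advancing time (a new reading comes with each control period).
- capture(name): name is "side" or "top" or "wrist"; returns a dict with "img" (420x560x3 uint8, red, green, blue), "fx", "fy", "cx", "cy" (pixels), "rvec" (rotation vector, rad) and "tvec" (3), from world to camera coordinates, as OpenCV has them. Camera axes: x right, y down, z forward; pixel columns grow to the right and rows downward; lengths in m; the calibration is good to about 2 mm. A picture is of the moment at which its call begins. There is no depth.
- finish_job(): hands the job in; it is judged then, once.
The state is a dict: "t": time; "joint_positions": joint angles; "qd": joint speeds; "tau": joint torques, N m; "tool_pos": TCP position; "tcp_rot": TCP orientation; "ft_force": force on the tool from outside, world axes, zero at the start; "ft_torque": the same for the moment, N m; "grip_width": opening from 0.0 (shut) to 1.0 (fully open); "gripper_force": force on a finger pad.
Only numpy, scipy, OpenCV 4.12 (cv2) and the standard library are available. Lean on these libraries where they do the work, as an engineer would, in place of code of your own. Each camera call takes 0.05 s, during which the arm holds its last target. There are 200 camera calls.

## Working session

There is one attempt and no reset: what is moved stays moved. The work goes in short steps, Python scripts to look and compute and a shell command to move; the robot and the scene stay as the last step left them, time stands still between calls to the robot, and variables do not carry over. Pictures are saved under pics/ and viewed, at most 10 in all, crops included, and the job is handed in when it is done.

```bash
mkdir -p pics && cat > h.py <<'E'
import numpy as np, cv2
from cell import read_state, capture
from scipy.spatial.transform import Rotation as R
def snap(n,f):
    c=capture(n); cv2.imwrite('pics/'+f,c['img'][:,:,::-1]); np.save('pics/'+f[:-4]+'.npy',c,allow_pickle=True); return c
def ray(c,u,v,z):
    M=cv2.Rodrigues(np.array(c['rvec'],float))[0]; t=np.array(c['tvec'],float).ravel()
    o=-M.T@t; d=M.T@np.array([(u-c['cx'])/c['fx'],(v-c['cy'])/c['fy'],1]); s=(z-o[2])/d[2]; return (o+s*d)
def load(f): return np.load('pics/'+f+'.npy',allow_pickle=True).item()
E
python3 - <<'E'
from h import *
a=snap('top','top0.png');b=snap('side','side0.png')
cv2.imwrite('pics/both.png',cv2.resize(np.hstack([a['img'],b['img']])[:,:,::-1],(800,300)))
s=read_state();print(s)
for c in(a,b):
    print(c['fx'],c['cx'],c['cy'],ray(c,280,210,0), -cv2.Rodrigues(np.array(c['rvec'],float))[0].T@np.array(c['tvec']).ravel())
E
```

```text
{'t': 0.1, 'joint_positions': array([ 1.11354291e+00,  5.28349739e-01,  1.43374037e+00, -3.41912808e-05,
        1.18140454e+00, -1.78517346e-01]), 'qd': array([-7.81945652e-04, -1.02688569e-03, -2.74786083e-03,  1.56520173e-03,
       -5.13817912e-05, -9.14916327e-04]), 'tau': array([-6.08716782e-04, -4.40986991e+01, -1.77149338e+01,  6.34130090e-02,
        5.34204463e-02, -3.93535674e-05]), 'tool_pos': array([0.17166616, 0.60029392, 0.22169466]), 'tcp_rot': array([-2.82224549e-04,  1.38910800e-01,  9.90304441e-01, -9.08291650e-04]), 'ft_force': array([ 0.59554155, -1.06549422, -0.94107011]), 'ft_torque': array([ 0.02099947, -0.01074823, -0.03261809]), 'gripper_force': 0.0, 'grip_width': 1.0000026832195517}
473.5407513400157 281.65171146662476 206.0830750470577 [ 0.57124277 -0.0083572   0.        ] [0.41393869 0.00856281 1.42224591]
441.01405107269505 273.7572795561459 208.5472967654174 [ 0.5899415  -0.06314983  0.        ] [0.44512699 0.70945318 0.78400909]
```

View pics/top0.png

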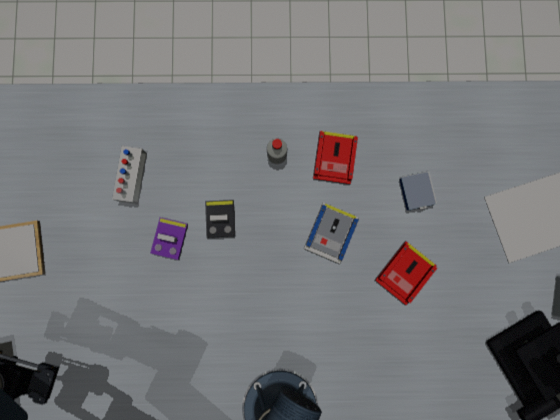

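The top view shows:
- **Cover:** the black one is at about (220,219), with a white handle and its yellow end at the top. The purple plate at (169,238) is the decoy.
- **Fixture:** the blue-walled one is at (331,233), with its yellow end at the top right. The red ones at (335,157) and (406,272) are look-alikes.

The black plate and the blue-walled base fit the description, so I'll confirm both in one enlarged crop.

```bash
python3 - <<'E'
from h import *
c=load('top0'); im=c['img']; 
A=im[190:250,190:250];B=im[195:270,295:370]
cv2.imwrite('pics/crop.png',np.hstack([cv2.resize(x,(400,400),interpolation=cv2.INTER_CUBIC) for x in(A,B)])[:,:,::-1])
hsv=cv2.cvtColor(im,cv2.COLOR_RGB2HSV)
def blobs(m,x0,x1,y0,y1,z,name,mina=15):
    k=np.zeros_like(m);k[y0:y1,x0:x1]=m[y0:y1,x0:x1]
    for q in cv2.findContours(k,cv2.RETR_EXTERNAL,cv2.CHAIN_APPROX_NONE)[0]:
        r=cv2.minAreaRect(q)
        if len(q)<6: continue
        P=np.array([ray(c,u,v,z)[:2] for u,v in cv2.boxPoints(r)])
        e=[P[1]-P[0],P[2]-P[1]]; e=max(e,key=np.linalg.norm); 
        print(name,np.round(r[0],1),'ctr',ray(c,*r[0],z).round(4),'sizes',[round(float(np.linalg.norm(P[i+1]-P[i])),3) for i in(0,1)],'long axis ang',round(float(np.arctan2(e[1],e[0])),3))
yel=cv2.inRange(hsv,(22,120,80),(35,255,255)); blue=cv2.inRange(hsv,(100,130,50),(120,255,255)); wh=cv2.inRange(hsv,(0,0,150),(180,60,255)); blk=cv2.inRange(hsv,(0,0,0),(180,255,60))
blobs(yel,195,245,190,245,.018,'cov yel');blobs(blk,195,245,190,245,.018,'cov blk');blobs(wh,207,233,208,226,.054,'handle')
blobs(yel,295,370,195,270,.04,'fix yel');blobs(blue,295,370,195,270,.04,'fix blue')
E
```

```text
cov yel [219.  202.6] ctr [0.593  0.1736 0.018 ] sizes [0.078, 0.011] long axis ang -1.531
cov blk [220.3 219.6] ctr [0.5422 0.1695 0.018 ] sizes [0.084, 0.108] long axis ang -3.097
fix yel [339.8 210.9] ctr [ 0.5625 -0.1838  0.04  ] sizes [0.008, 0.096] long axis ang -1.979
fix blue [347.8 238.7] ctr [ 0.4806 -0.2052  0.04  ] sizes [0.128, 0.012] long axis ang -0.411
fix blue [315.8 225.4] ctr [ 0.5204 -0.1123  0.04  ] sizes [0.126, 0.011] long axis ang -0.412
```

View pics/crop.png

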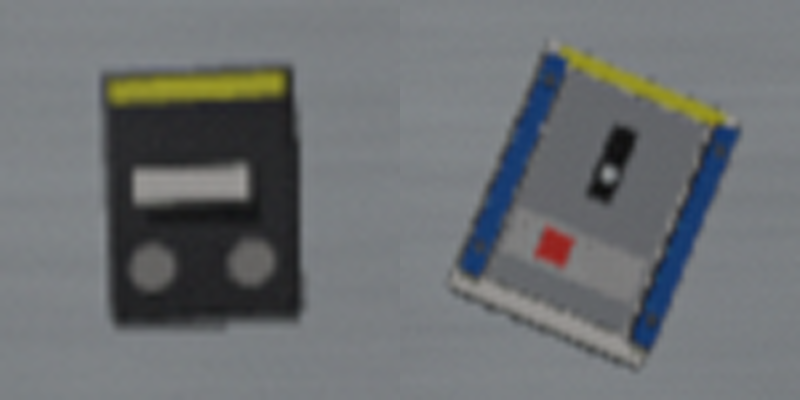

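The crop confirms both: a black cover with a white handle at (218.5,217.8) in the full image, and the blue-walled fixture with its yellow end at the upper right. The steel pin tip shows in the slot at about (334.0,227.4).

```bash
cat >> h.py <<'E'
def plan(p,yaw,note=''):
    """remaining shift in the present tool frame, and turn; tool y to point along world yaw, tool z down"""
    s=read_state(); w,x,y,z=s['tcp_rot']; Q=R.from_quat([x,y,z,w])
    best=None
    for k in(0,np.pi):
        a=yaw+k; Y=np.array([np.cos(a),np.sin(a),0]); Z=np.array([0,0,-1.]); T=R.from_matrix(np.c_[np.cross(Y,Z),Y,Z])
        r=(Q.inv()*T).as_rotvec()
        if best is None or np.linalg.norm(r)<np.linalg.norm(best): best=r
    print(note,'t',round(s['t'],2),'tcp',s['tool_pos'].round(4),'shift',Q.inv().apply(np.array(p)-s['tool_pos']).round(4),'turn',best.round(4),'F',s['ft_force'].round(1),'grip',round(s['grip_width'],3),round(s['gripper_force'],1))
E
python3 - <<'E'
from h import *
c=load('top0')
print('pin',ray(c,334,227.4,.032)); f=np.array([.5005,-.1588]); a=-.41; u=np.array([np.cos(a),np.sin(a)])
print('pin in fixture',u@(ray(c,334,227.4,.032)[:2]-f),np.cross(u,ray(c,334,227.4,.032)[:2]-f))
print('handle',ray(c,218.5,217.75,.054))
plan([.544,.171,.2],.042)
E
```

```text
pin [ 0.51470853 -0.16652691  0.032     ]
pin in fixture 0.016110963021963756 -0.0014228600402338438
handle [0.54429126 0.17062511 0.054     ]
 t 0.1 tcp [0.1717 0.6003 0.2217] shift [-0.4761 -0.3102  0.0221] turn [-1.8000e-03  9.0000e-04  1.2501e+00] F [ 0.6 -1.1 -0.9] grip 1.0 0.0<stdin>:4: DeprecationWarning: Arrays of 2-dimensional vectors are deprecated. Use arrays of 3-dimensional vectors instead. (deprecated in NumPy 2.0)
```

```bash
python3 -m inch '[[-0.024,-0.0155,0,0,0,0],[-0.024,-0.0155,0,0,0,0],[-0.024,-0.0155,0,0,0,0],[-0.024,-0.0155,0,0,0,0],[-0.024,-0.0155,0,0,0,0],[-0.024,-0.0155,0,0,0,0],[-0.024,-0.0155,0,0,0,0],[-0.024,-0.0155,0,0,0,0],[-0.024,-0.0155,0,0,0,0],[-0.024,-0.0155,0,0,0,0]]' 0
python3 -m inch '[[-0.024,-0.0155,0,0,0,0],[-0.024,-0.0155,0,0,0,0],[-0.024,-0.0155,0,0,0,0],[-0.024,-0.0155,0,0,0,0],[-0.024,-0.0155,0,0,0,0],[-0.024,-0.0155,0,0,0,0],[-0.024,-0.0155,0,0,0,0],[-0.024,-0.0155,0,0,0,0],[-0.024,-0.0155,0,0,0,0],[-0.024,-0.0155,0,0,0,0]]'
python3 -m inch '[[0,0,0,0,0,0.125],[0,0,0,0,0,0.125],[0,0,0,0,0,0.125],[0,0,0,0,0,0.125],[0,0,0,0,0,0.125],[0,0,0,0,0,0.125],[0,0,0,0,0,0.125],[0,0,0,0,0,0.125],[0,0,0,0,0,0.125],[0,0,0,0,0,0.125]]'
python3 - <<'E'
from h import *
plan([.544,.171,.2],.042); c=snap('wrist','w1.png')
print(-cv2.Rodrigues(np.array(c['rvec'],float))[0].T@np.array(c['tvec']).ravel())
E
```

```text
t: 1.1
tool_pos: [0.3604, 0.3847, 0.2222]
tcp_rot: [-0.0, 0.139, 0.99, -0.0]
ft_force: [0.8, 0.6, -0.7]
grip_width: 0.996
gripper_force: 0.0
t: 2.1
tool_pos: [0.5485, 0.1697, 0.2221]
tcp_rot: [-0.0, 0.139, 0.99, -0.0]
ft_force: [0.5, -0.3, 0.0]
grip_width: 1.0
gripper_force: 0.0
t: 3.1
tool_pos: [0.5477, 0.1707, 0.2221]
tcp_rot: [-0.0, 0.694, 0.72, -0.0]
ft_force: [0.7, -0.8, -0.2]
grip_width: 1.0
gripper_force: 0.0
 t 3.1 tcp [0.5477 0.1707 0.2221] shift [ 0.0005 -0.0037  0.0221] turn [-0.0012  0.0001 -0.0052] F [ 0.7 -0.8 -0.2] grip 1.0 0.0
[0.54647446 0.23889084 0.38440813]
```

View pics/w1.png

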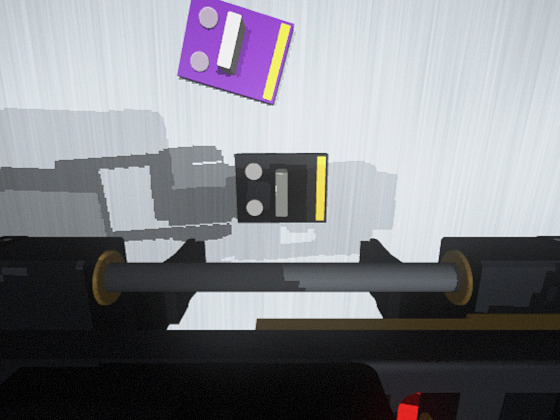

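The wrist view shows the cover square to the image, corners about (236,154) to (327,222), with the handle top at about (281,193). The purple decoy is well clear at the top.

```bash
python3 - <<'E'
from h import *
c=load('w1')
P=[ray(c,u,v,.018)[:2].round(4) for u,v in((236.5,154.5),(326.5,153.5),(327,222),(236.5,221.5))];print(P,np.mean(P,0))
g=c['img'][150:230,262:305]; hsv=cv2.cvtColor(c['img'],cv2.COLOR_RGB2HSV)
m=np.zeros((420,560),np.uint8); m[160:225,265:300]=cv2.inRange(c['img'],(95,)*3,(255,)*3)[160:225,265:300]
q=max(cv2.findContours(m,cv2.RETR_EXTERNAL,cv2.CHAIN_APPROX_NONE)[0],key=len); r=cv2.minAreaRect(q); print(r,ray(c,*r[0],.054)); print([ray(c,u,v,.054)[:2].round(4) for u,v in cv2.boxPoints(r)])
ctr=ray(c,*r[0],.054); plan([ctr[0],ctr[1],.022],.042)
E
```

```text
[array([0.4933, 0.2126]), array([0.5989, 0.2176]), array([0.6056, 0.1341]), array([0.4933, 0.1305])] [0.547775 0.1737  ]
((281.0, 192.5), (47.0, 12.0), 90.0) [0.54711541 0.1760225  0.054     ]
[array([0.5398, 0.2014]), array([0.5526, 0.2018]), array([0.5548, 0.1497]), array([0.5414, 0.1492])]
 t 3.15 tcp [0.5478 0.1707 0.2221] shift [ 0.0053 -0.0003  0.2001] turn [-0.001  -0.     -0.0085] F [ 0.1  0.4 -0.2] grip 1.005 0.0
```

```bash
python3 -m inch '[[0.003,0,0.02,0,0,0],[0,0,0.02,0,0,0],[0,0,0.02,0,0,0],[0,0,0.02,0,0,0],[0,0,0.02,0,0,0],[0,0,0.02,0,0,0],[0,0,0.02,0,0,0],[0,0,0.02,0,0,0],[0,0,0.02,0,0,0],[0,0,0.01,0,0,0]]' 0
python3 -m inch '[[0,0,0.003,0,0,0],[0,0,0.003,0,0,0],[0,0,0.002,0,0,0],[0,0,0.002,0,0,0],[0,0,0,0,0,0],[0,0,0,0,0,0],[0,0,0,0,0,0],[0,0,0,0,0,0],[0,0,0,0,0,0],[0,0,0,0,0,0]]'
python3 -m inch '[[0,0,0,0,0,0],[0,0,0,0,0,0],[0,0,0,0,0,0],[0,0,0,0,0,0],[0,0,0,0,0,0],[0,0,0,0,0,0],[0,0,0,0,0,0],[0,0,0,0,0,0],[0,0,0,0,0,0],[0,0,0,0,0,0]]' 1
```

```text
t: 4.15
tool_pos: [0.5468, 0.1736, 0.0307]
tcp_rot: [-0.001, 0.691, 0.722, -0.001]
ft_force: [-0.3, 0.4, 0.3]
grip_width: 1.0
gripper_force: 0.0
t: 5.15
tool_pos: [0.548, 0.1737, 0.0226]
tcp_rot: [0.0, 0.692, 0.722, 0.0]
ft_force: [-0.1, -0.3, -0.2]
grip_width: 0.997
gripper_force: 0.0
t: 6.15
tool_pos: [0.5476, 0.1737, 0.0225]
tcp_rot: [-0.0, 0.692, 0.722, -0.0]
ft_force: [-1.5, 0.3, 2.8]
grip_width: 0.175
gripper_force: 1.3
```

```bash
python3 -m inch '[[0,0,0,0,0,0],[0,0,0,0,0,0],[0,0,0,0,0,0],[0,0,-0.002,0,0,0],[0,0,-0.005,0,0,0],[0,0,-0.01,0,0,0],[0,0,-0.02,0,0,0],[0,0,-0.02,0,0,0],[0,0,-0.02,0,0,0],[0,0,-0.02,0,0,0]]'
python3 - <<'E'
from h import *
c=np.cos(-.41);s=np.sin(-.41)
f=np.array([.5005,-.1588]); 
pre=f+(.016-.022-.012)*np.array([c,s])  # cover centre short of pin by 12 mm
print(pre); plan([pre[0],pre[1],.12],-.41)
E
```

```text
t: 7.15
tool_pos: [0.5481, 0.1737, 0.121]
tcp_rot: [0.0, 0.692, 0.722, 0.0]
ft_force: [0.1, -0.1, -2.5]
grip_width: 0.156
gripper_force: 30.0
[ 0.48399183 -0.15162503]
 t 7.15 tcp [0.5481 0.1737 0.121 ] shift [-0.3224 -0.0777  0.0009] turn [ 8.000e-04 -2.000e-04  4.519e-01] F [ 0.1 -0.1 -2.5] grip 0.156 30.0
```

```bash
python3 -m inch '[[-0.016,-0.004,0,0,0,0],[-0.036,-0.009,0,0,0,0],[-0.036,-0.009,0,0,0,0],[-0.036,-0.009,0,0,0,0],[-0.036,-0.009,0,0,0,0],[-0.036,-0.009,0,0,0,0],[-0.036,-0.009,0,0,0,0],[-0.036,-0.009,0,0,0,0],[-0.036,-0.009,0,0,0,0],[-0.018,-0.002,0,0,0,0]]'
python3 -m inch '[[0,0,0,0,0,0.075],[0,0,0,0,0,0.075],[0,0,0,0,0,0.075],[0,0,0,0,0,0.075],[0,0,0,0,0,0.075],[0,0,0,0,0,0.075],[0,0,0,0,0,0],[0,0,0,0,0,0],[0,0,0,0,0,0],[0,0,0,0,0,0]]'
python3 - <<'E'
from h import *
plan([.484,-.1516,.12],-.41); c=snap('wrist','w2.png');t=snap('top','top2.png');s=snap('side','side2.png')
E
```

```text
t: 8.15
tool_pos: [0.4819, -0.1547, 0.1191]
tcp_rot: [-0.0, 0.693, 0.721, -0.001]
ft_force: [0.7, -0.1, -1.7]
grip_width: 0.157
gripper_force: 30.0
t: 9.15
tool_pos: [0.4834, -0.1514, 0.1195]
tcp_rot: [-0.0, 0.836, 0.549, -0.0]
ft_force: [-0.0, -0.6, -2.2]
grip_width: 0.159
gripper_force: 30.0
 t 9.15 tcp [ 0.4834 -0.1514  0.1195] shift [ 0.      0.0006 -0.0005] turn [-0.0001  0.0001  0.0025] F [-0.  -0.6 -2.2] grip 0.159 30.0
```

View pics/w2.png

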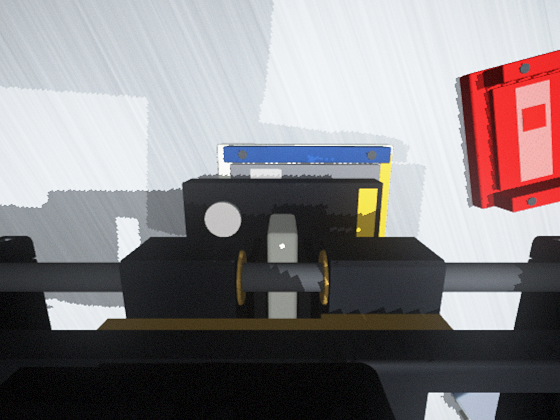

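View pics/side2.png

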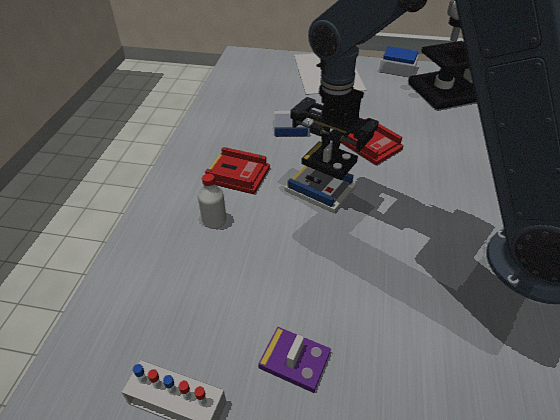

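The wrist view shows the fixture's +y blue wall with its top edge from (224,147) to (391,147), and the held cover's far edge from (184,180) to (383,180), almost parallel. The side view shows the cover hanging above the blue fixture. Next I compare the two edges.

```bash
cat > edge.py <<'E'
from h import *
def edges(f,ztcp,dz=.0225,xs=None):
    c=load(f); im=c['img']; hsv=cv2.cvtColor(im,cv2.COLOR_RGB2HSV)
    b=cv2.inRange(hsv,(100,130,50),(120,255,255)); b[:, :215]=0; b[:,400:]=0; b[250:]=0
    n,l,st,_=cv2.connectedComponentsWithStats(b); k=1+np.argmax(st[1:,4]); b=(l==k)
    cols=np.where(b.sum(0)>5)[0]; x0,x1=cols[0],cols[-1]; print('blue cols',x0,x1)
    C=np.arange(x0+8,x1-8); top=[np.where(b[:,i])[0][0]-.5 for i in C]; bot=[np.where(b[:,i])[0][-1]+.5 for i in C]
    g=im.max(2).astype(int); D=[]; DC=np.arange(195,345)
    for i in DC:
        r0=int(np.median(bot))+2; col=g[r0:260,i]; w=np.where(col<45)[0]; D.append(r0+w[0]-.5 if len(w) else np.nan)
    D=np.array(D); ok=abs(D-np.nanmedian(D))<3
    def line(X,Y,z,n):
        p=np.polyfit(X,Y,1); P=[ray(c,u,np.polyval(p,u),z)[:2] for u in(X[0],X[-1])]; d=P[1]-P[0]; print(n,np.polyval(p,[X[0],X[-1]]).round(1),'yaw',np.arctan2(d[1],d[0]).round(4)); return P
    o=line(C,top,.04,'outer');i=line(C,bot,.04,'inner');e=line(DC[ok],D[ok],ztcp-dz+.018,'cover')
    a=-.41;v=np.array([-np.sin(a),np.cos(a)]);f0=[v@np.mean(P,0) for P in(o,i,e)]
    print('v coord outer,inner,cover',np.round(f0,4),'wall thick',f0[0]-f0[1],'gap (want .0025)',f0[1]-f0[2], 'tcp v',v@read_state()['tool_pos'][:2],'cover centre v',f0[2]-.042,'fix centre v',(f0[1]-.0445))
E
python3 -c "
from edge import *
edges('w2',.1195)"
```

```text
blue cols 224 389
outer [145.2 146.1] yaw -0.413
inner [161.4 161.7] yaw -0.4087
cover [178.6 178.5] yaw -0.4062
v coord outer,inner,cover [0.1132 0.1011 0.0985] wall thick 0.012112341453606207 gap (want .0025) 0.002580901365363583 tcp v 0.05402388299304625 cover centre v 0.05647096511816805 fix centre v 0.05655186648353164
```

```bash
python3 -m inch '[[0,0,0.004,0,0,0],[0,0,0.007,0,0,0],[0,0,0.007,0,0,0],[0,0,0.007,0,0,0],[0,0,0.007,0,0,0],[0,0,0.007,0,0,0],[0,0,0.007,0,0,0],[0,0,0.004,0,0,0],[0,0,0.002,0,0,0],[0,0,0,0,0,0]]'
python3 - <<'E'
from edge import *
plan([.484,-.1516,.0545],-.41); c=snap('wrist','w3.png'); edges('w3',read_state()['tool_pos'][2])
E
```

```text
t: 10.3
tool_pos: [0.4835, -0.1512, 0.0673]
tcp_rot: [-0.0, 0.836, 0.549, -0.0]
ft_force: [0.1, 0.0, -2.8]
grip_width: 0.156
gripper_force: 30.0
 t 10.3 tcp [ 0.4835 -0.1512  0.0673] shift [-0.0001  0.0006  0.0128] turn [-0.0004 -0.      0.002 ] F [ 0.1  0.  -2.8] grip 0.156 30.0
blue cols 215 399
outer [149.3 149.5] yaw -0.4086
inner [170.1 170.1] yaw -0.4075
cover [178.6 178.6] yaw -0.4074
v coord outer,inner,cover [0.1131 0.1006 0.0987] wall thick 0.012520947630143942 gap (want .0025) 0.0019664674884051075 tcp v 0.054040374609987396 cover centre v 0.05665161146329834 fix centre v 0.056118078951703454
```

View pics/w3.png

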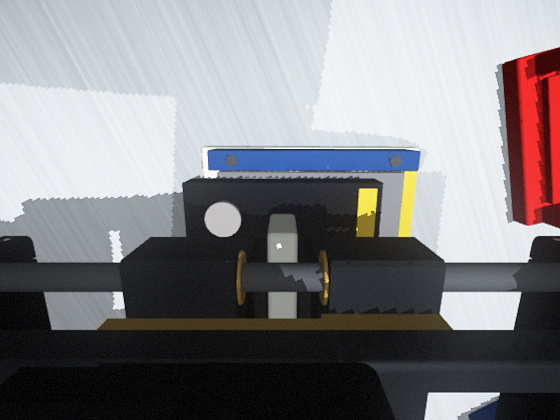

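The gap to the wall is about 2 mm and the cover is parallel to it, with wall columns 208–420 and cover columns 184–382. Now I lower it on to the pin top.

```bash
python3 - <<'E'
from h import *
c=load('w3');a=-.4085;u=np.array([np.cos(a),np.sin(a)])
w=np.mean([u@ray(c,x,159.5,.04)[:2] for x in(207.5,420)]);k=np.mean([u@ray(c,x,178.6,.0628)[:2] for x in(183.5,382)])
print('cover minus fixture x (mm)',1e3*(k-w), 'tcp u - fixture',1e3*(u@read_state()['tool_pos'][:2]-w))
E
python3 -m inch '[[-0.0004,0,0.002,0,0,0],[0,0,0.002,0,0,0],[0,0,0.002,0,0,0],[0,0,0.002,0,0,0],[0,0,0.001,0,0,0],[0,0,0.001,0,0,0],[0,0,0.001,0,0,0],[0,0,0.001,0,0,0],[0,0,0,0,0,0],[0,0,0,0,0,0]]'
python3 -m inch '[[0,0,0.0005,0,0,0],[0,0,0,0,0,0],[0,0,0.0005,0,0,0],[0,0,0,0,0,0],[0,0,0.0005,0,0,0],[0,0,0,0,0,0],[0,0,0,0,0,0],[0,0,0,0,0,0],[0,0,0,0,0,0],[0,0,0,0,0,0]]'
```

```text
cover minus fixture x (mm) -18.95069039180064 tcp u - fixture -19.878759747206654
t: 11.35
tool_pos: [0.4834, -0.1516, 0.0555]
tcp_rot: [-0.0, 0.836, 0.549, -0.0]
ft_force: [-0.5, -0.4, -2.7]
grip_width: 0.159
gripper_force: 30.0
t: 12.35
tool_pos: [0.4834, -0.1516, 0.0543]
tcp_rot: [0.0, 0.836, 0.549, -0.0]
ft_force: [-1.8, 0.9, 4.3]
grip_width: 0.16
gripper_force: 30.0
```

```bash
python3 -m inch '[[0,0.001,0,0,0,0],[0,0.001,0,0,0,0],[0,0.001,0,0,0,0],[0,0.001,0,0,0,0],[0,0.001,0,0,0,0],[0,0.001,0,0,0,0],[0,0.001,0,0,0,0],[0,0.001,0,0,0,0],[0,0,0,0,0,0],[0,0,0,0,0,0]]'
python3 -m inch '[[0,0.0005,0,0,0,0],[0,0.0005,0,0,0,0],[0,0,0,0,0,0],[0,0,0,0,0,0],[0,0,0,0,0,0],[0,0,0,0,0,0],[0,0,0,0,0,0],[0,0,0,0,0,0],[0,0,0,0,0,0],[0,0,0,0,0,0]]'
python3 -m inch '[[0,0.0005,0,0,0,0],[0,0.0005,0,0,0,0],[0,0,0,0,0,0],[0,0,0,0,0,0],[0,0,0,0,0,0],[0,0,0,0,0,0],[0,0,0,0,0,0],[0,0,0,0,0,0],[0,0,0,0,0,0],[0,0,0,0,0,0]]'
```

```text
t: 13.35
tool_pos: [0.4838, -0.1516, 0.0546]
tcp_rot: [-0.007, 0.835, 0.55, -0.004]
ft_force: [-13.4, 1.4, 20.5]
grip_width: 0.159
gripper_force: 30.0
t: 14.35
tool_pos: [0.4839, -0.1516, 0.0546]
tcp_rot: [-0.007, 0.835, 0.55, -0.005]
ft_force: [-15.1, 2.2, 20.0]
grip_width: 0.159
gripper_force: 30.0
t: 15.35
tool_pos: [0.4839, -0.1516, 0.0547]
tcp_rot: [-0.008, 0.835, 0.55, -0.005]
ft_force: [-16.7, 3.1, 23.0]
grip_width: 0.16
gripper_force: 30.0
```

The cover sticks on the pin under too much down force (the horizontal/vertical ratio is about 0.7). I'll lift slightly to unload it.

```bash
python3 -m inch '[[0,0,-0.0005,0,0,0],[0,0,-0.0005,0,0,0],[0,0,0,0,0,0],[0,0,0,0,0,0],[0,0,0,0,0,0],[0,0,0,0,0,0],[0,0,0,0,0,0],[0,0,0,0,0,0],[0,0,0,0,0,0],[0,0,0,0,0,0]]'
python3 -c "
from h import *
plan([.484,-.1516,.0545],-.41);s=read_state();print(s['ft_torque'],s['tcp_rot'])"
```

```text
t: 16.35
tool_pos: [0.4926, -0.1556, 0.0551]
tcp_rot: [0.0, 0.836, 0.549, 0.0]
ft_force: [-0.9, 1.1, -2.6]
grip_width: 0.157
gripper_force: 30.0
 t 16.35 tcp [ 0.4926 -0.1556  0.0551] shift [ 0.0003 -0.0095  0.0006] turn [0.    0.    0.002] F [-0.9  1.1 -2.6] grip 0.157 30.0
[-0.1258745   0.05336454 -0.03317649] [7.39909581e-06 8.35700506e-01 5.49185456e-01 3.25203709e-06]
```

```bash
python3 -m inch '[[0,0,0.0004,0,0,0],[0,0,0.0003,0,0,0],[0,0,0,0,0,0],[0,0,0,0,0,0],[0,0,0,0,0,0],[0,0,0,0,0,0],[0,0,0,0,0,0],[0,0,0,0,0,0],[0,0,0,0,0,0],[0,0,0,0,0,0]]'
python3 -m inch '[[0,0.0005,0,0,0,0],[0,0.0005,0,0,0,0],[0,0,0,0,0,0],[0,0,0,0,0,0],[0,0,0,0,0,0],[0,0,0,0,0,0],[0,0,0,0,0,0],[0,0,0,0,0,0],[0,0,0,0,0,0],[0,0,0,0,0,0]]'
```

```text
t: 17.35
tool_pos: [0.4926, -0.1556, 0.0544]
tcp_rot: [0.0, 0.836, 0.549, 0.0]
ft_force: [0.5, 0.5, -3.7]
grip_width: 0.155
gripper_force: 30.0
t: 18.35
tool_pos: [0.4935, -0.156, 0.0544]
tcp_rot: [0.0, 0.836, 0.549, 0.0]
ft_force: [-0.5, 0.1, -2.4]
grip_width: 0.158
gripper_force: 30.0
```

```bash
python3 -m inch '[[0,0,0.0003,0,0,0],[0,0,0,0,0,0],[0,0,0,0,0,0],[0,0,0,0,0,0],[0,0,0,0,0,0],[0,0,0,0,0,0],[0,0,0,0,0,0],[0,0,0,0,0,0],[0,0,0,0,0,0],[0,0,0,0,0,0]]'
python3 -m inch '[[0,0,0.0003,0,0,0],[0,0,0,0,0,0],[0,0,0,0,0,0],[0,0,0,0,0,0],[0,0,0,0,0,0],[0,0,0,0,0,0],[0,0,0,0,0,0],[0,0,0,0,0,0],[0,0,0,0,0,0],[0,0,0,0,0,0]]'
```

```text
t: 19.35
tool_pos: [0.4935, -0.156, 0.054]
tcp_rot: [0.0, 0.836, 0.549, 0.0]
ft_force: [-0.7, -0.6, -2.9]
grip_width: 0.162
gripper_force: 30.0
t: 20.35
tool_pos: [0.4935, -0.156, 0.0538]
tcp_rot: [0.0, 0.836, 0.549, -0.0]
ft_force: [0.7, -0.8, -2.2]
grip_width: 0.157
gripper_force: 30.0
```

```bash
python3 -m inch '[[0,0,0.0003,0,0,0],[0,0,0.0002,0,0,0],[0,0,0,0,0,0],[0,0,0,0,0,0],[0,0,0,0,0,0],[0,0,0,0,0,0],[0,0,0,0,0,0],[0,0,0,0,0,0],[0,0,0,0,0,0],[0,0,0,0,0,0]]'
python3 -m inch '[[0,0,0.0003,0,0,0],[0,0,0.0002,0,0,0],[0,0,0,0,0,0],[0,0,0,0,0,0],[0,0,0,0,0,0],[0,0,0,0,0,0],[0,0,0,0,0,0],[0,0,0,0,0,0],[0,0,0,0,0,0],[0,0,0,0,0,0]]'
python3 - <<'E'
from h import *
snap('wrist','w4.png');plan([.484,-.1516,.0545],-.41)
E
```

```text
t: 21.35
tool_pos: [0.4935, -0.156, 0.0533]
tcp_rot: [0.0, 0.836, 0.549, 0.0]
ft_force: [-0.1, 0.4, -2.9]
grip_width: 0.16
gripper_force: 30.0
t: 22.35
tool_pos: [0.4935, -0.156, 0.0527]
tcp_rot: [-0.0, 0.836, 0.549, -0.0]
ft_force: [-0.4, -0.5, -2.6]
grip_width: 0.159
gripper_force: 30.0
 t 22.4 tcp [ 0.4935 -0.156   0.0528] shift [ 0.0003 -0.0105 -0.0017] turn [-0.     0.     0.002] F [ 0.6 -0.6 -2.6] grip 0.162 30.0
```

View pics/w4.png

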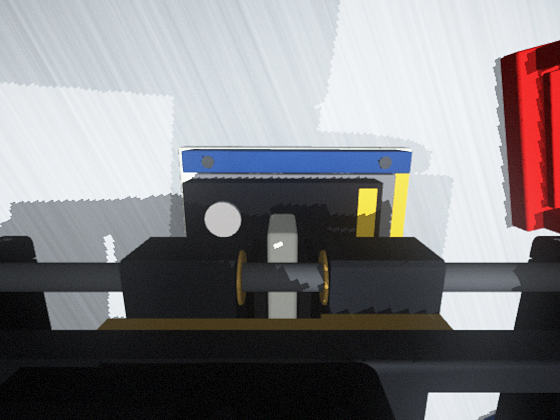

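The cover keeps its place in the gripper (corner at (184,180), as before) and lies just inside the wall. Its underside is already about 1.5 mm below the pin-top level with no contact, so the socket appears to be over the pin. I'll lower it further and watch the force.

```bash
python3 -m inch '[[0,0,0.0005,0,0,0],[0,0,0.0005,0,0,0],[0,0,0.0005,0,0,0],[0,0,0.0005,0,0,0],[0,0,0,0,0,0],[0,0,0,0,0,0],[0,0,0,0,0,0],[0,0,0,0,0,0],[0,0,0,0,0,0],[0,0,0,0,0,0]]'
python3 - <<'E'
from h import *
c=load('w4');a=-.4085;u=np.array([np.cos(a),np.sin(a)])
w=np.mean([u@ray(c,x,161,.04)[:2] for x in(182,411)]);k=np.mean([u@ray(c,x,178.6,.0483)[:2] for x in(183.5,382)])
print('cover minus fixture x (mm)',1e3*(k-w)); s=read_state(); print(s['tool_pos'],s['ft_force'],s['ft_torque'])
E
```

```text
t: 23.4
tool_pos: [0.4935, -0.156, 0.0508]
tcp_rot: [0.0, 0.836, 0.549, 0.0]
ft_force: [1.1, -0.4, -1.7]
grip_width: 0.157
gripper_force: 30.0
cover minus fixture x (mm) -7.766258523663527
[ 0.493544   -0.15599028  0.05076493] [ 1.08621212 -0.35166195 -1.70187333] [-0.12430469  0.06604768  0.02676878]
```

```bash
python3 -m inch '[[0,0,0.0005,0,0,0],[0,0,0.0005,0,0,0],[0,0,0.0005,0,0,0],[0,0,0.0005,0,0,0],[0,0,0.0005,0,0,0],[0,0,0.0005,0,0,0],[0,0,0.0005,0,0,0],[0,0,0,0,0,0],[0,0,0,0,0,0],[0,0,0,0,0,0]]'
python3 -m inch '[[0,0,0.0005,0,0,0],[0,0,0.0005,0,0,0],[0,0,0,0,0,0],[0,0,0,0,0,0],[0,0,0,0,0,0],[0,0,0,0,0,0],[0,0,0,0,0,0],[0,0,0,0,0,0],[0,0,0,0,0,0],[0,0,0,0,0,0]]'
```

```text
t: 24.4
tool_pos: [0.4935, -0.156, 0.0473]
tcp_rot: [0.0, 0.836, 0.549, 0.0]
ft_force: [-0.1, -0.2, -3.3]
grip_width: 0.161
gripper_force: 30.0
t: 25.4
tool_pos: [0.4936, -0.156, 0.0463]
tcp_rot: [0.0, 0.836, 0.549, 0.0]
ft_force: [-0.1, 0.2, 1.7]
grip_width: 0.159
gripper_force: 30.0
```

The cover met the bed at the expected height, 8 mm down and with no side force. Next is the press.

```bash
python3 -m inch '[[0,0,0.0005,0,0,0],[0,0,0.0005,0,0,0],[0,0,0.0005,0,0,0],[0,0,0.0005,0,0,0],[0,0,0,0,0,0],[0,0,0,0,0,0],[0,0,0,0,0,0],[0,0,0,0,0,0],[0,0,0,0,0,0],[0,0,0,0,0,0]]'
python3 -m inch '[[0,0,0.0005,0,0,0],[0,0,0.0005,0,0,0],[0,0,0.0005,0,0,0],[0,0,0.0003,0,0,0],[0,0,0.0002,0,0,0],[0,0,0,0,0,0],[0,0,0,0,0,0],[0,0,0,0,0,0],[0,0,0,0,0,0],[0,0,0,0,0,0]]'
```

```text
t: 26.4
tool_pos: [0.4936, -0.156, 0.0445]
tcp_rot: [0.0, 0.836, 0.549, 0.0]
ft_force: [-0.3, 0.5, 6.2]
grip_width: 0.162
gripper_force: 30.0
t: 27.4
tool_pos: [0.4936, -0.156, 0.0429]
tcp_rot: [0.0, 0.836, 0.549, 0.0]
ft_force: [-1.4, 0.9, 8.7]
grip_width: 0.159
gripper_force: 30.0
```

```bash
python3 -m inch '[[0,0,0.0003,0,0,0],[0,0,0.0003,0,0,0],[0,0,0.0002,0,0,0],[0,0,0,0,0,0],[0,0,0,0,0,0],[0,0,0,0,0,0],[0,0,0,0,0,0],[0,0,0,0,0,0],[0,0,0,0,0,0],[0,0,0,0,0,0]]'
python3 -m inch '[[0,0,0.0003,0,0,0],[0,0,0.0002,0,0,0],[0,0,0,0,0,0],[0,0,0,0,0,0],[0,0,0,0,0,0],[0,0,0,0,0,0],[0,0,0,0,0,0],[0,0,0,0,0,0],[0,0,0,0,0,0],[0,0,0,0,0,0]]'
```

```text
t: 28.4
tool_pos: [0.4936, -0.156, 0.0425]
tcp_rot: [0.0, 0.836, 0.549, 0.0]
ft_force: [-1.9, 0.7, 12.3]
grip_width: 0.157
gripper_force: 30.0
t: 29.4
tool_pos: [0.4936, -0.1561, 0.0424]
tcp_rot: [0.0, 0.836, 0.549, 0.0]
ft_force: [-3.1, 0.2, 15.3]
grip_width: 0.158
gripper_force: 30.0
```

```bash
python3 -m inch '[[0,0,0.0003,0,0,0],[0,0,0.0002,0,0,0],[0,0,0,0,0,0],[0,0,0,0,0,0],[0,0,0,0,0,0],[0,0,0,0,0,0],[0,0,0,0,0,0],[0,0,0,0,0,0],[0,0,0,0,0,0],[0,0,0,0,0,0]]'
python3 - <<'E'
from h import *
plan([.4936,-.156,.0425],-.41); snap('wrist','w5.png'); c=snap('side','s5.png')
a=cv2.resize(c['img'][110:230,250:410],(533,400),interpolation=cv2.INTER_CUBIC); b=cv2.resize(load('w5')['img'][130:250,160:430],(533,237))
cv2.imwrite('pics/fin.png',np.vstack([a,b[:195]])[:,:,::-1])
E
```

```text
t: 30.4
tool_pos: [0.4936, -0.1561, 0.0424]
tcp_rot: [0.001, 0.836, 0.549, 0.0]
ft_force: [-4.4, 0.8, 18.8]
grip_width: 0.161
gripper_force: 30.0
 t 30.4 tcp [ 0.4936 -0.1561  0.0424] shift [ 0.0001 -0.     -0.0001] turn [0.001  0.0002 0.0022] F [-4.4  0.8 18.8] grip 0.161 30.0
```

View pics/fin.png

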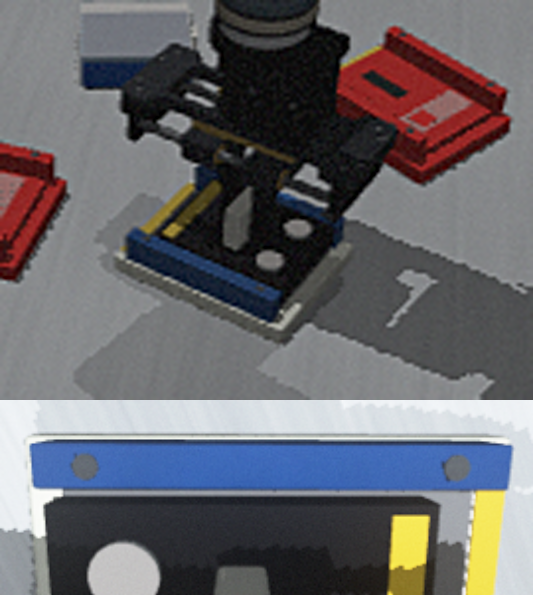

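The cover sits level between the blue walls with its yellow stripe at the fixture's yellow end (crop stripe about (410,550)). The tool has stalled at 42.4 mm, 4 mm below where it met the bed, with about 21 N on it, so the bed is on its stop.

```bash
python3 -c "
from cell import finish_job
print(finish_job())"
```

```text
the job is handed in; nothing more can be done
None
```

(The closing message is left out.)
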